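# Unhook the baluster pack and stand it in the kit rack

### The arm

A 6-joint arm with a two-finger parallel gripper is mounted at the origin on a cart in front of the work surface, level with it; the furniture and walls round the work are solid. World frame = base frame: x ahead of the robot, y to its left, z up, the work surface at z = 0. Lengths are in m, angles in rad, forces in N, time in s.
With the tool pointing down it reaches from about 0.275 to 0.75 m from the base axis. Payload 10.2 kg.
Tool frame: the origin (TCP) lies midway between the tips of the shut fingers; the grasp point (between the pads) lies behind it (manip.pinch_z is the z of the grasp point in the tool frame, in m); z points along the fingers, y is the direction in which the jaws open and shut (so a half turn about z gives the same grasp; the last joint's range is limited). The gripper opens to 88 mm and grips with 3 to 60 N. Pads are 18 mm wide; open, the fingers measure 123 mm over their backs; the gripper's body (75 mm by 187 mm) begins 45 mm behind the grasp point.
Start: joints at [-1.407, 0.313, 1.498, -0, 1.331, -0.223], TCP at [0.198, -0.486, 0.239] pointing down, gripper open.
Joint ranges: [-2.94, 2.94], [-0.97, 2.17], [0.19, 2.56], [-1.23, 4.37], [0.02, 3.11], [-2.88, 2.88]. Speed limits (rad/s): [2.39, 2.39, 3.01, 3.14, 3.14, 3.14].

### API

Orientations are given as a rotation vector (axis times angle).
In Python, from plant import manip, optics gives the robot as it stands. Calls block until the motion is done:
- manip.reach(position, orientation): joint-space move of the TCP to a pose.
- manip.movel(position, rot=None, v=0.15): straight line of the TCP; rot=None keeps the orientation; v is the mean speed in m/s.
- manip.goto_joints(angles): joint-space move.
- manip.gripper_to(opening, force=None): finger opening in m; force is the grip in N (None keeps the last); returns when the fingers have stopped.
- manip.hold(seconds).
- manip.solve_ik(position, orientation): joint angles nearest the present ones, or None.
- manip.read_state(): the state.
- optics.get_image(name): name is "scene" or "top" or "wrist"; returns a dict with "color" (420x560x3 uint8, red, green, blue), "z_map" (420x560 float32, m along the optical axis (not along the pixel's ray), 0 where there is no reading), "fx", "fy", "cx", "cy" (pixels), "R" (3x3) and "t" (3): a world point X has camera coordinates R X + t. Camera axes: x right, y down, z forward; pixel columns grow to the right and rows downward; lengths in m; the calibration is good to about 2 mm. The wrist camera is an equidistant fisheye: a pixel r from the principal point sees the ray r / f radians off the axis. A picture is of the moment at which its call begins.
A pose or a line that the arm cannot do raises manip.MotionError and nothing moves.
- manip.job_done(): hands the job in, once; it reports no verdict.
The state is a dict: "clock": time; "joint_pos": joint angles; "dq": joint speeds; "joint_torque": joint torques, N m; "tcp_pos": TCP position; "eef_rot": TCP orientation; "force": force on the tool from outside, world axes, zero at the start; "ft_torque": the same for the moment, N m; "finger_gap": finger opening in m.
Only numpy, scipy, OpenCV 4.12 (cv2) and the standard library are available. Lean on these libraries where they do the work, as an engineer would, in place of code of your own. Each camera call takes 0.05 s, during which the arm holds its last target.

### The job

Kit up the stair build: take the pack of balusters (the longest of the three packs, with four turned spindles in its clear blister) off its hook on the fittings stand, raising its hang hole over the hook's upturned tip instead of pulling against it. Then stand it, without dropping or ramming it, hang tab up, in the empty bay of the plywood kit rack, down on the ledge and leaning back on the slat beside the pack that is already there. Leave the other packs as they are.

Things in the scene. Friction and masses are not known exactly. Their poses are not given: they have to be found in the camera images.
- baluster_pack_center (a point): Baluster pack: centre of its clear box-shaped rigid blister, the place to grasp, 44 wide (y), 100 tall (z), 27 deep (x) in all, set half to each side of a cardboard back 46 wide, 3 thick, 178 tall. The back's lower edge is 50 below this point, its upper edge 128 above. x points out of the pack's back, z up to its hang tab. About 60 g; hangs freely from any one of the three hooks.
- baluster_pack_hole (a point): Centre of the round hang hole, 24 in diameter, through the bare upper part (tab) of the baluster pack's card; 106 above the blister's centre, 22 below the tab's end. The card is 3 thick here. Axes as for the blister's centre.
- baluster_pack_foot (a point): Middle of the baluster pack's lower edge, 50 below the blister's centre. Axes as for the blister's centre.
- fittings_stand: Fixed display stand: upright perforated panel in a timber frame, 400 wide, 320 tall. Origin on the bench under the middle of the panel's front face; x into the panel, y along it, z up. Three level wire hooks stand out to -x at y = -130, 0, +130. The three packs hang on them, their cards 22 to 30 in front of the panel.
- hook_tip (a point): End of the middle hook's upturned tip; axes as for the stand, the other two hooks are alike, 130 to either side. The wire is 5 thick, level for 49 from the panel with its axis 250 above the bench, then turns up: the tip ends 58 from the panel, its top 9 above the straight wire's top. Raised by 10 to 18, a pack's hole passes over the tip without touching.
- newel_pack_hole (a point): Centre of the hang hole of the short pack with a round blister and three turned caps, on another hook; 122 tall, 46 wide. Leave it.
- door_pack_hole (a point): Centre of the hang hole of the short pack with two small panelled doors, on another hook; 132 tall, 46 wide. Leave it.
- kit_bay: Empty bay of the fixed plywood kit rack. Origin: middle of its ledge, about 28 above the bench, where the pack's foot comes to stand. z: up along the bay, reclined 20 degrees; x: towards the slat behind; y: along the rack, the other bay (taken) is at y = +110. Ledge 35 deep, 56 wide, with lip and cheeks 12 high. Slat 28 wide (fingers pass beside it), 116 high, its face at x = +17.5.
- kitted_pack_hole (a point): Centre of the hang hole of the pack that already stands in the rack's other bay: 132 tall, 46 wide, two small doors in its blister. Leave it.
Mind the look-alikes: they are no part of the job. Leave any red look-alike of the part that bears baluster_pack_center alone.

How it is judged:
By the outcome, as a careful person would: the job done as asked, in the order asked, and still so for the second after the job is handed in, with the robot touching nothing.
It also fails if it takes over 42 s, if anything falls off the work surface, if the arm or the gripper's body presses on something with over 40 N, if the wrist force passes 120 N, or if a joint passes its speed limit or range.

## Working session

There is one attempt and no reset: what is moved stays moved. The work goes in short steps, each a Python script; the robot and the scene stay as the last script left them, time stands still between calls to the robot, and variables do not carry over. Pictures are saved under pics/ and viewed, and the job is handed in when it is done.

```bash
ls; mkdir -p pics; python3 - <<'E'
from plant import manip, optics
import cv2, numpy as np
for n in ["scene","top","wrist"]:
    im=optics.get_image(n)
    cv2.imwrite(f"pics/{n}0.png",im["color"][:,:,::-1])
    np.savez(f"{n}0.npz",**im)
    print(n,im["fx"],im["cx"],im["cy"],np.round(im["R"],3).tolist(),np.round(im["t"],3))
print(manip.read_state(), manip.pinch_z)
E
```

```text
pics
scene 540.0482226844672 287.49833986816634 203.76001074084786 [[-0.548, -0.837, -0.018], [-0.541, 0.37, -0.756], [0.639, -0.404, -0.655]] [0.187 0.456 1.415]
top 529.0121789420645 288.54084955009347 208.4544025767519 [[0.007, -1.0, 0.011], [-0.994, -0.009, -0.111], [0.111, -0.01, -0.994]] [-0.151  0.546  1.758]
wrist 325.19226210127806 279.3380664964234 209.44891662313654 [[0.377, -0.926, -0.002], [-0.893, -0.364, 0.266], [-0.247, -0.099, -0.964]] [-0.524 -0.037  0.389]
{'clock': 0.15, 'joint_pos': array([-1.40739467e+00,  3.13328778e-01,  1.49819014e+00,  3.45702250e-05,
        1.33099426e+00, -2.23379594e-01]), 'dq': array([ 0.00062193, -0.0006539 , -0.00205589,  0.0001465 , -0.00089737,
       -0.00143558]), 'joint_torque': array([ 1.55440580e-04, -4.02305424e+01, -2.52320051e+01,  6.93695806e-02,
        3.43796751e-02, -7.06412789e-05]), 'tcp_pos': array([ 0.19801529, -0.48605558,  0.23831606]), 'eef_rot': array([-3.08212836e+00, -6.03585236e-01, -9.60471597e-05]), 'force': array([-0.41844386, -0.39297111,  0.26715823]), 'ft_torque': array([-0.01659491, -0.01177409,  0.03728084]), 'finger_gap': 0.08808927910731164} -0.0187
```

View pics/scene0.png

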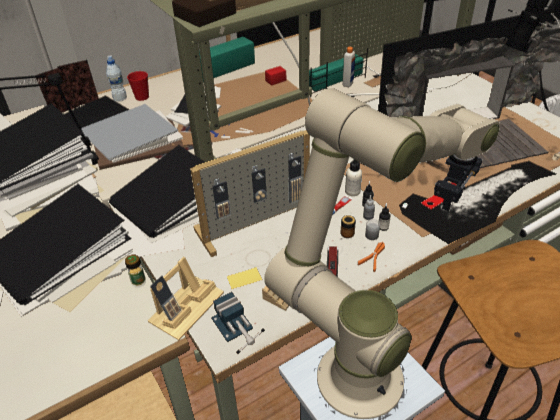

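View pics/top0.png

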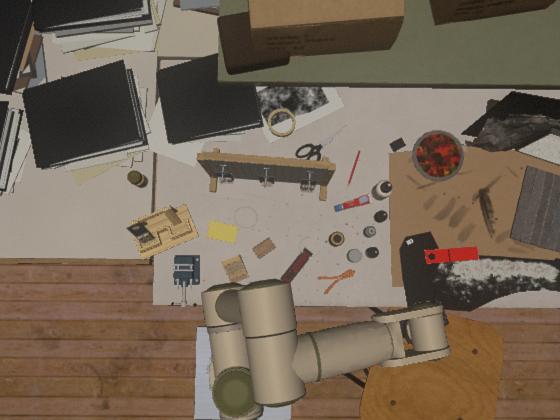

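View pics/wrist0.png

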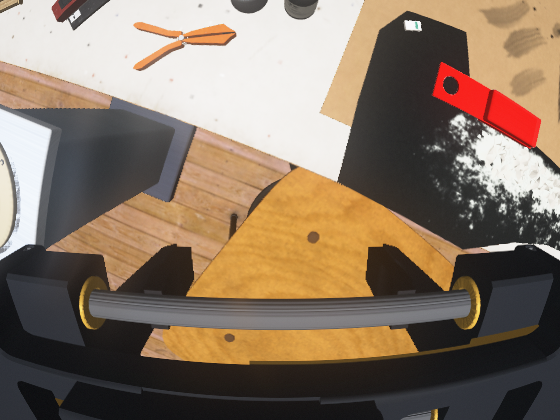

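```bash
cat > h.py <<'E'
import numpy as np
def cloud(im):
    z=im["z_map"]; v,u=np.indices(z.shape)
    P=np.stack([(u-im["cx"])/im["fx"]*z,(v-im["cy"])/im["fy"]*z,z],-1)
    X=(P-im["t"])@im["R"]   # R^T (P-t)
    X[z==0]=np.nan
    return X
E
python3 - <<'E'
import cv2,numpy as np
from h import *
c=cv2.imread("pics/scene0.png")
a=cv2.resize(c[140:340,130:330],None,fx=3,fy=3,interpolation=cv2.INTER_CUBIC)
cv2.imwrite("pics/sc_crop.png",a)
c=cv2.imread("pics/top0.png")
cv2.imwrite("pics/top_crop.png",cv2.resize(c[140:290,120:345],None,fx=3.5,fy=3.5,interpolation=cv2.INTER_CUBIC))
s=dict(np.load("scene0.npz"));t=dict(np.load("top0.npz"))
S=cloud(s);T=cloud(t)
for (u,v) in [(222,195),(260,182),(296,178),(215,165),(300,138),(160,285),(240,280)]: print("S",u,v,S[v,u].round(3))
for (u,v) in [(200,155),(333,165),(265,160),(310,188),(265,185),(225,182),(160,230),(240,220)]: print("T",u,v,T[v,u].round(3))
E
```

```text
S 222 195 [0.627 0.049 0.214]
S 260 182 [ 0.622 -0.083  0.209]
S 296 178 [ 0.597 -0.203  0.188]
S 215 165 [0.652 0.049 0.313]
S 300 138 [ 0.633 -0.244  0.308]
S 160 285 [0.486 0.331 0.116]
S 240 280 [0.468 0.094 0.002]
T 200 155 [0.667 0.111 0.319]
T 333 165 [ 0.642 -0.27   0.32 ]
T 265 160 [ 0.655 -0.075  0.317]
T 310 188 [ 0.596 -0.211  0.18 ]
T 265 185 [ 0.591 -0.074  0.259]
T 225 182 [0.615 0.055 0.163]
T 160 230 [0.471 0.285 0.029]
T 240 220 [ 0.51   0.02  -0.004]
```

View pics/sc_crop.png

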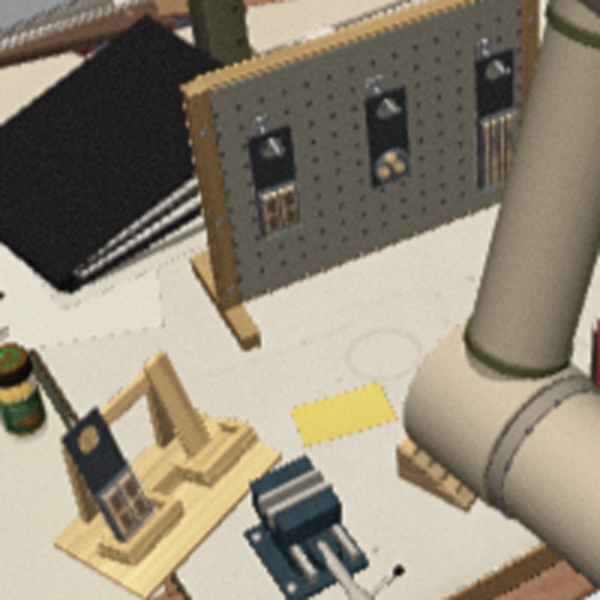

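View pics/top_crop.png

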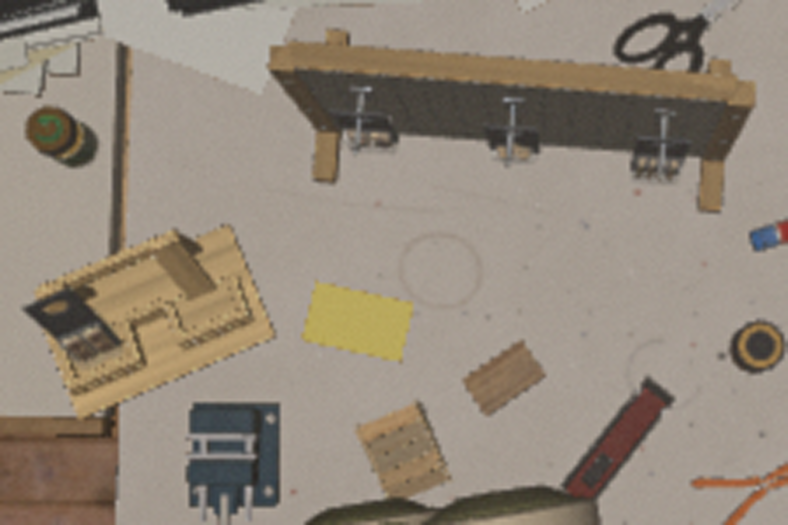

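```bash
cat > fit.py <<'E'
import cv2,numpy as np
from h import *
np.set_printoptions(precision=4,suppress=True)
s=dict(np.load("scene0.npz"));t=dict(np.load("top0.npz"))
S=cloud(s);T=cloud(t)
# panel plane: points z .05-.3
def ransac(P,tol=.002,n=400):
    rng=np.random.default_rng(0);best=None;bc=0
    for _ in range(n):
        a,b,c=P[rng.choice(len(P),3,replace=False)]
        m=np.cross(b-a,c-a);l=np.linalg.norm(m)
        if l<1e-6: continue
        m/=l;k=np.abs((P-a)@m)<tol
        if k.sum()>bc:bc=k.sum();best=k
    Q=P[best];c=Q.mean(0);m=np.linalg.svd(Q-c,full_matrices=False)[2][2]
    return c,m,best
for nm,X in (("S",S),("T",T)):
    P=X.reshape(-1,3)
    k=(P[:,0]>.58)&(P[:,0]<.70)&(P[:,1]>-.3)&(P[:,1]<.13)&(P[:,2]>.06)&(P[:,2]<.29)
    c,m,b=ransac(P[k]);print(nm,k.sum(),b.sum(),c,m, "yaw",np.degrees(np.arctan2(m[1],m[0])))
    Q=P[k][b]; print(Q.min(0),Q.max(0))
    # top rail
    k=(P[:,0]>.58)&(P[:,0]<.72)&(P[:,1]>-.35)&(P[:,1]<.2)&(P[:,2]>.308)&(P[:,2]<.335)
    Q=P[k][:,:2].astype(np.float32); (cx,cy),wh,a=cv2.minAreaRect(Q);print("rail",len(Q),cx,cy,wh,a, np.median(P[k][:,2]))
    # bench height
    k=(P[:,0]>.45)&(P[:,0]<.6)&(P[:,1]>-.05)&(P[:,1]<.1)&(np.abs(P[:,2])<.02);print("bench",np.median(P[k][:,2]))
    # rack base
    k=(P[:,0]>.38)&(P[:,0]<.6)&(P[:,1]>.15)&(P[:,1]<.42)&(P[:,2]>.012)&(P[:,2]<.2)
    np.save("rack"+nm+".npy",P[k])
E
python3 fit.py
```

```text
S 6207 2262 [ 0.6454 -0.0525  0.1867] [ 0.9981 -0.0609 -0.0028] yaw -3.4887393447522417
[ 0.6305 -0.2787  0.06  ] [0.6578 0.123  0.29  ]
rail 927 0.6519008278846741 -0.0754266083240509 (0.3948376476764679, 0.03582287207245827) 86.24767303466797 0.3186302727816083
bench 0.0003664193947924904
T 2023 1293 [ 0.6426 -0.0827  0.1939] [-0.9976  0.0691 -0.0018] yaw 176.0356359562144
[ 0.6268 -0.2755  0.0601] [0.6564 0.1217 0.29  ]
rail 1181 0.6533117294311523 -0.0772223025560379 (0.3998124599456787, 0.026979241520166397) 86.165283203125 0.31843179055105236
bench -0.0008856077991937035
```

```bash
cat > fit2.py <<'E'
import cv2,numpy as np
from h import *
np.set_printoptions(precision=4,suppress=True)
s=dict(np.load("scene0.npz"));t=dict(np.load("top0.npz"))
# height maps of both clouds in an orthographic map, 1mm/px x 3
for nm,d in (("S",s),("T",t)):
    X=cloud(d); P=X.reshape(-1,3);C=d["color"].reshape(-1,3)
    k=(P[:,0]>.36)&(P[:,0]<.62)&(P[:,1]>.1)&(P[:,1]<.42)&(P[:,2]>-.01)&(P[:,2]<.25)
    img=np.zeros((520,640,3),np.uint8);hm=img.copy()
    Q=P[k];c=C[k];o=np.argsort(Q[:,2]);Q=Q[o];c=c[o]
    for q,cc in zip(Q,c):
        r=int((.62-q[0])*2000);cl=int((.42-q[1])*2000)
        cv2.circle(img,(cl,r),2,cc[::-1].tolist(),-1)
        hv=cv2.applyColorMap(np.uint8([[min(255,max(0,q[2]/.16*255))]]),cv2.COLORMAP_JET)[0,0].tolist()
        cv2.circle(hm,(cl,r),2,hv,-1)
    cv2.imwrite(f"pics/or{nm}.png",img);cv2.imwrite(f"pics/hm{nm}.png",hm)
    k=(P[:,0]>.38)&(P[:,0]<.62)&(P[:,1]>.12)&(P[:,1]<.4)&(P[:,2]>.005)&(P[:,2]<.02)
    print(nm,cv2.minAreaRect(P[k][:,:2].astype(np.float32)),np.median(P[k][:,2]))
E
python3 fit2.py
python3 -c "
import cv2,numpy as np
a=[cv2.resize(cv2.imread('pics/'+n+'.png'),(400,325)) for n in ('orS','hmS')];b=[cv2.resize(cv2.imread('pics/'+n+'.png'),(400,275)) for n in ('orT','hmT')]
cv2.imwrite('pics/quad.png',np.vstack([np.hstack(a),np.hstack(b)]))"
```

```text
S ((0.4999670684337616, 0.2599974572658539), (0.27925437688827515, 0.23945342004299164), 89.8598861694336) 0.009340818725502551
T ((0.5004488825798035, 0.26003706455230713), (0.23865705728530884, 0.2794633209705353), 0.36978182196617126) 0.009134874811305897
```

View pics/quad.png

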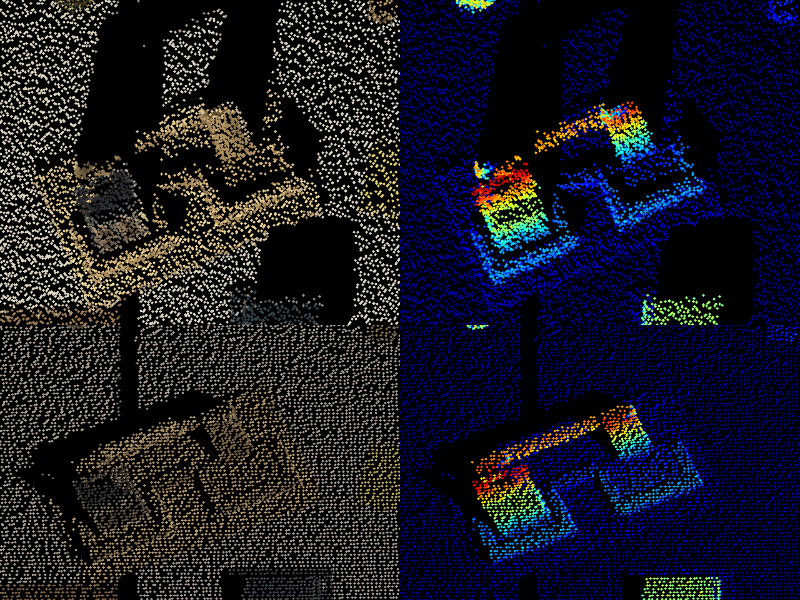

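```bash
cat > fit3.py <<'E'
import numpy as np
from h import *
from fit import ransac
from scipy.optimize import minimize
s=dict(np.load("scene0.npz"));t=dict(np.load("top0.npz"))
print("-----")
def axes(a):
    X=np.array([np.cos(a),np.sin(a),0]);Z=np.array([0,0,1.]);c,sn=np.cos(np.radians(20)),np.sin(np.radians(20))
    return np.array([c*X-sn*Z,[-np.sin(a),np.cos(a),0],sn*X+c*Z])  # rows x,y,z
for nm,d in (("S",s),("T",t)):
    P=cloud(d).reshape(-1,3)
    k=(P[:,0]>.47)&(P[:,0]<.56)&(P[:,1]>.19)&(P[:,1]<.28)&(P[:,2]>.035)&(P[:,2]<.112)
    Q=P[k];c,m,b=ransac(Q,.003)
    if m[0]<0:m=-m
    a=np.arctan2(m[1],m[0]);print(nm,k.sum(),b.sum(),c,m,"yaw",np.degrees(a),"tilt",np.degrees(np.arcsin(-m[2])))
    # slat pack of taken bay: blister/card plane
    A=axes(np.radians(22))
    q=Q[b]@A.T; print("slat in bay axes: x",np.median(q[:,0]),"y",np.percentile(q[:,1],[1,3,50,97,99]),"z",q[:,2].min(),q[:,2].max())
    k=(P[:,0]>.43)&(P[:,0]<.56)&(P[:,1]>.16)&(P[:,1]<.30)&(P[:,2]>.014)&(P[:,2]<.055)
    q=P[k]@A.T; np.save("low"+nm,q)
    # bar line of front lip 
E
python3 fit3.py | sed -n '/-----/,$p'
python3 - <<'E'
import numpy as np
from h import cloud
T=cloud(dict(np.load("top0.npz")));S=cloud(dict(np.load("scene0.npz")))
import cv2
# base plate edges : colour mask of plywood in top image
d=dict(np.load("top0.npz"));h=cv2.cvtColor(d["color"],cv2.COLOR_RGB2HSV)
m=((h[...,1]>70)&(h[...,0]>12)&(h[...,0]<26)&(T[...,2]>.004)).astype(np.uint8)
m[:200]=0;m[262:]=0;m[:,:120]=0;m[:,204:]=0
n,l,st,_=cv2.connectedComponentsWithStats(m);i=1+np.argmax(st[1:,4]);P=T[l==i];P=P[P[:,2]<.3]
print(len(P),st[i]);print(cv2.minAreaRect(P[P[:,2]<.02][:,:2].astype(np.float32)),np.median(P[P[:,2]<.02][:,2]))
E
```

```text
-----
S 326 150 [0.5096 0.2365 0.0741] [ 0.8817  0.2779 -0.3812] yaw 17.495689226758838 tilt 22.40547263430635
slat in bay axes: x 0.5018526003853169 y [0.0059 0.014  0.028  0.042  0.0488] z 0.21906458889798758 0.30274884289411136
T 166 88 [0.51   0.2363 0.0727] [ 0.8389  0.4305 -0.3329] yaw 27.16636170230566 tilt 19.444244135968823
slat in bay axes: x 0.502640095609078 y [0.0133 0.0139 0.0274 0.0407 0.0617] z 0.2202602025244218 0.30218171664850496
1868 [ 130  205   68   55 1868]
((0.4681856036186218, 0.2774463891983032), (0.1203046441078186, 0.20483607053756714), 23.657495498657227) 0.009807539190559444
```

```bash
cat > fit4.py <<'E'
import numpy as np,cv2
from h import *
from fit3 import axes
s=dict(np.load("scene0.npz"));t=dict(np.load("top0.npz"))
print("=====")
# base plate edges in top image: silhouettes from mask, fit lines
T=cloud(t);h=cv2.cvtColor(t["color"],cv2.COLOR_RGB2HSV)
m=((h[...,1]>70)&(h[...,0]>12)&(h[...,0]<26)&(T[...,2]>.004)&(T[...,2]<.018))
P=T[m];P=P[(P[:,1]>.12)&(P[:,1]<.4)&(P[:,0]>.37)&(P[:,0]<.58)][:,:2]
# support edges: for yaw candidates, width of percentile-range box -> minimise
best=[]
for a in np.radians(np.arange(17,30,.25)):
    u=P@np.array([np.cos(a),np.sin(a)]);v=P@np.array([-np.sin(a),np.cos(a)])
    w=np.percentile(u,[1,99]);z=np.percentile(v,[1,99]);best.append((np.ptp(w)*np.ptp(z),np.degrees(a),*w,*z))
print(np.array(sorted(best)[:4]))
for yaw in (21.5,22.5,23.5):
  A=axes(np.radians(yaw))
  for nm,d in (("S",s),("T",t)):
    Q=cloud(d).reshape(-1,3)
    k=(Q[:,0]>.47)&(Q[:,0]<.56)&(Q[:,1]>.19)&(Q[:,1]<.28)&(Q[:,2]>.05)&(Q[:,2]<.105)
    q=Q[k]@A.T
    k=np.abs(q[:,0]-np.median(q[:,0]))<.005
    q=q[k]; y0=np.median(q[:,1]); q=q[np.abs(q[:,1]-y0)<.018]
    # slope of x vs y => yaw error ; y vs z => edge slope
    print(yaw,nm,len(q),"x",np.median(q[:,0]),"y",np.percentile(q[:,1],[2,50,98]),"dx/dy deg",np.degrees(np.polyfit(q[:,1]-y0,q[:,0],1)[0]),"dx/dz",np.degrees(np.polyfit(q[:,2],q[:,0],1)[0]),"dy/dz",np.degrees(np.polyfit(q[:,2],q[:,1],1)[0]))
# top bar line (behind slats)
for nm,d in (("S",s),("T",t)):
    Q=cloud(d).reshape(-1,3)
    k=(Q[:,0]>.47)&(Q[:,0]<.58)&(Q[:,1]>.265)&(Q[:,1]<.315)&(Q[:,2]>.09)&(Q[:,2]<.14)
    q=Q[k];
    if len(q)>10:
        l=cv2.fitLine(q[:,:2].astype(np.float32),cv2.DIST_HUBER,0,.01,.01).ravel();print(nm,"bar",len(q),l,np.degrees(np.arctan2(-l[0],l[1])))
E
python3 fit4.py | sed -n '/=====/,$p'
```

```text
=====
[[ 0.0275 23.75    0.4802  0.598  -0.0678  0.1658]
 [ 0.0275 23.5     0.4801  0.5978 -0.0658  0.1681]
 [ 0.0275 24.      0.4804  0.5984 -0.0699  0.1634]
 [ 0.0276 24.25    0.4804  0.5987 -0.072   0.161 ]]
21.5 S 149 x 0.501707517164728 y [0.018  0.0334 0.0465] dx/dy deg -0.258362291916342 dx/dz 0.7519145202573694 dy/dz 0.9276111975382065
21.5 T 76 x 0.5027038219329641 y [0.0184 0.0318 0.0455] dx/dy deg -4.385532855540005 dx/dz 0.36414409023340827 dy/dz -0.30120783479828733
22.5 S 150 x 0.5020586301006795 y [0.0091 0.024  0.0366] dx/dy deg 0.607465946306681 dx/dz 0.8139107977402307 dy/dz 0.2920121783483625
22.5 T 76 x 0.5032535188496344 y [0.0086 0.022  0.0358] dx/dy deg -3.5119095478488607 dx/dz 0.3509303839837012 dy/dz -0.559336252577625
23.5 S 150 x 0.5024840576730893 y [-0.0008  0.0146  0.0268] dx/dy deg 0.7143234636192807 dx/dz 0.8137716577269015 dy/dz -0.09009993732053502
23.5 T 75 x 0.5036166024666169 y [-0.0012  0.0122  0.0259] dx/dy deg -3.3290601074303616 dx/dz 0.5853537745851352 dy/dz -0.23236819744536508
S bar 101 [ 0.4975 -0.8675  0.5113  0.2908] -150.16585
T bar 81 [ 0.4319 -0.9019  0.5117  0.2964] -154.41016
```

```bash
cat > geo.py <<'E'
import numpy as np
from scipy.spatial.transform import Rotation as Ro
PZ=-0.0187
ys=np.radians(-3.7); SO=np.array([.643,-.077,0])
SX=np.array([np.cos(ys),np.sin(ys),0]);SY=np.array([-np.sin(ys),np.cos(ys),0]);SZ=np.array([0,0,1.])
RS=np.column_stack([SX,SY,SZ])
HC=SO-0.13*SY-0.026*SX+np.array([0,0,.1345])   # blister centre hanging
yb=np.radians(23.5);c,s=np.cos(np.radians(20)),np.sin(np.radians(20))
BH=np.array([np.cos(yb),np.sin(yb),0])
RB=np.column_stack([c*BH-s*SZ,[-np.sin(yb),np.cos(yb),0],s*BH+c*SZ])
BO=np.array([.478,.222,.028])
def tool(Rp,tilt,sgn):
    "tool rotation for pack rotation Rp (columns x,y,z)"
    z=np.cos(tilt)*Rp[:,0]-np.sin(tilt)*Rp[:,2]; y=sgn*Rp[:,1]
    return np.column_stack([np.cross(y,z),y,z])
def tcp(Rp,tilt,sgn,P):
    R=tool(Rp,tilt,sgn); return P-R[:,2]*PZ, Ro.from_matrix(R).as_rotvec()
E
python3 - <<'E'
from geo import *
from plant import manip
print(HC)
for tl in (0,10,20,30,40,50):
  for sg in (1,-1):
    t=np.radians(tl);o=[]
    for nm,R,P in (("pre",RS,HC-.08*SX),("grasp",RS,HC),("out",RS,HC-.09*SX+.014*SZ),("above",RB,BO+RB@[0,0,.13]),("place",RB,BO+RB@[.003,0,.05])):
        q=manip.solve_ik(*tcp(R,t,sg,P)); o.append(nm+" "+("None" if q is None else str(np.round(q,2))))
    print(tl,sg,"\n   ".join(o))
E
```

```text
[ 0.60866499 -0.20505119  0.1345    ]
0 1 pre [-0.89  0.72  2.21  2.31  1.43  1.72]
   grasp [-0.74  0.76  2.01  2.43  1.29  1.81]
   out [-0.91  0.67  2.25  2.28  1.42  1.74]
   above [0.11 0.44 2.22 2.73 0.77 1.77]
   place [0.09 0.65 2.28 2.79 1.03 1.65]
0 -1 pre [-0.89  0.72  2.21  2.31  1.43 -1.42]
   grasp [-0.74  0.76  2.01  2.43  1.29 -1.33]
   out [-0.91  0.67  2.25  2.28  1.42 -1.4 ]
   above [ 0.11  0.44  2.22  2.73  0.77 -1.37]
   place [ 0.09  0.65  2.28  2.79  1.03 -1.5 ]
10 1 pre [-0.88  0.6   2.22  2.25  1.18  1.82]
   grasp [-0.74  0.66  2.02  2.36  1.05  1.9 ]
   out [-0.9   0.55  2.25  2.22  1.17  1.85]
   above [0.13 0.36 2.16 2.59 0.48 1.93]
   place [0.11 0.55 2.24 2.74 0.72 1.73]
10 -1 pre [-0.88  0.6   2.22  2.25  1.18 -1.32]
   grasp [-0.74  0.66  2.02  2.36  1.05 -1.24]
   out [-0.9   0.55  2.25  2.22  1.17 -1.29]
   above [ 0.13  0.36  2.16  2.59  0.48 -1.21]
   place [ 0.11  0.55  2.24  2.74  0.72 -1.42]
20 1 pre [-0.86  0.49  2.2   2.16  0.93  1.97]
   grasp [-0.72  0.58  1.99  2.23  0.81  2.04]
   out [-0.88  0.44  2.22  2.12  0.93  2.  ]
   above [0.14 
[... 866 characters left out ...]
.32  2.09  1.56  0.54  2.63]
   above [ 0.18  0.34  1.87  0.27  0.44 -2.02]
   place [ 0.17  0.44  1.99  0.54  0.23 -2.31]
40 -1 pre [-0.78  0.37  2.08  1.62  0.53 -0.57]
   grasp [-0.67  0.49  1.86  1.54  0.45 -0.38]
   out [-0.8   0.32  2.09  1.56  0.54 -0.51]
   above [0.18 0.34 1.87 0.27 0.44 1.13]
   place [0.17 0.44 1.99 0.54 0.23 0.83]
50 1 pre None
   grasp None
   out None
   above [ 0.2   0.38  1.75  0.12  0.67 -1.86]
   place [ 0.19  0.46  1.88  0.17  0.47 -1.93]
50 -1 pre [-0.74  0.35  1.99  1.1   0.47 -0.03]
   grasp [-0.63  0.48  1.77  0.94  0.45  0.23]
   out [-0.75  0.31  2.    1.05  0.49  0.01]
   above [0.2  0.38 1.75 0.12 0.67 1.28]
   place [0.19 0.46 1.88 0.17 0.47 1.21]
```

```bash
python3 - <<'E'
from geo import *
from plant import manip
w=np.load("wrist0.npz");s=manip.read_state()
C=-w["R"].T@w["t"];Rt=Ro.from_rotvec(s["eef_rot"]).as_matrix()
print("cam in tool",Rt.T@(C-s["tcp_pos"]),"optical axis in tool",Rt.T@w["R"][2],"cam x in tool",Rt.T@w["R"][0])
E
```

```text
cam in tool [ 0.06774091 -0.00045264 -0.14538245] optical axis in tool [-2.66180725e-01 -6.47598639e-04  9.63922923e-01] cam x in tool [2.44783422e-04 9.99999697e-01 7.39431602e-04]
```

```bash
cat > see.py <<'E'
import numpy as np,cv2
from plant import manip,optics
from geo import *
def shot(n,name):
    im=optics.get_image(n);np.savez(name+".npz",**im)
    cv2.imwrite(f"pics/{name}.png",im["color"][:,:,::-1]);return im
def wcloud(im):
    z=im["z_map"];v,u=np.indices(z.shape)
    a=(u-im["cx"])/im["fx"];b=(v-im["cy"])/im["fy"];r=np.hypot(a,b)+1e-12
    k=np.tan(r)/r
    P=np.stack([a*k*z,b*k*z,z],-1);X=(P-im["t"])@im["R"];X[z==0]=np.nan;return X
def wproj(im,X):
    p=im["R"]@np.asarray(X)+im["t"];r=np.hypot(p[0],p[1]);th=np.arctan2(r,p[2]);
    return np.array([im["cx"]+im["fx"]*th*p[0]/r,im["cy"]+im["fy"]*th*p[1]/r])
def st():
    s=manip.read_state();print("t",round(s["clock"],2),"tcp",s["tcp_pos"].round(4),"F",s["force"].round(2),"gap",round(s["finger_gap"],4),"q",s["joint_pos"].round(3));return s
E
python3 - <<'E'
from see import *
p,r=tcp(RB,np.radians(10),-1,BO+RB@[-.14,0,.10])
print(p,manip.solve_ik(p,r))
manip.reach(p,r);st()
shot("wrist","w1");shot("scene","s1")
E
```

```text
[0.40357115 0.18963741 0.16050208] [-0.06026071  0.04058967  2.52934404  2.3382731   0.57690725 -1.10448685]
t 2.64 tcp [0.404  0.1894 0.1607] F [ 0.06 -0.25  0.76] gap 0.0883 q [-0.061  0.041  2.529  2.338  0.577 -1.104]
```

View pics/w1.png

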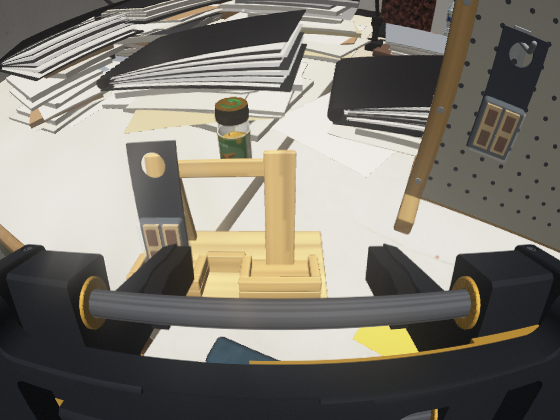

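View pics/s1.png

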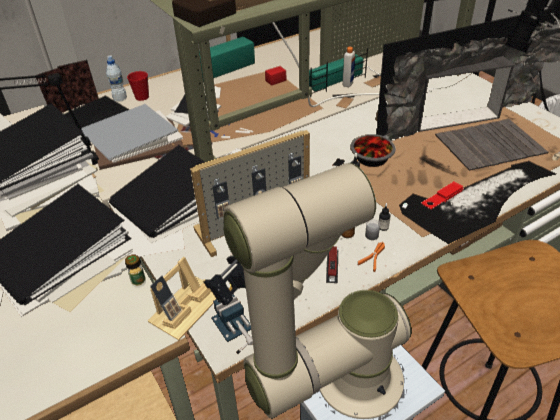

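```bash
python3 - <<'E'
from see import *
np.set_printoptions(precision=4,suppress=True)
im=dict(np.load("w1.npz"));X=wcloud(im)
Q=X[165:250,268:292].reshape(-1,3);Q=Q[~np.isnan(Q[:,0])]
c=np.median(Q,0);m=np.linalg.svd(Q-Q.mean(0),full_matrices=False)[2][2];m*=np.sign(m[0]);
res=(Q-Q.mean(0))@m;print(len(Q),c,m,"yaw",np.degrees(np.arctan2(m[1],m[0])),"tilt",np.degrees(np.arcsin(-m[2])),res.std())
q=(X-BO)@RB
print("slat x",np.median((Q-BO)@RB,0))
for v in (160,175,190,205,220,235,250): 
    k=[u for u in range(255,305) if abs(q[v,u,0]-.0175)<.012]; print(v,k[0],k[-1],q[v,k[0]],q[v,k[-1]])
for v in (262,268,274,280,285): print(v,[ (u,q[v,u].round(4).tolist()) for u in (238,245,255,280,300,312,318)])
a=im["color"][140:300,120:340][:,:,::-1].copy()
a=cv2.resize(a,None,fx=3.5,fy=3.5,interpolation=cv2.INTER_CUBIC)
for P in ([.0175,-.014,.116],[.0175,.014,.116],[.0175,.014,.012],[.0175,-.014,.012],[-.0175,-.028,.012],[-.0175,.028,.012],[.0175,-.028,.012],[.0175,.028,.012]):
    u,v=wproj(im,BO+RB@P);cv2.circle(a,(int((u-120+.5)*3.5),int((v-140+.5)*3.5)),3,(0,0,255),-1)
cv2.imwrite("pics/w1c.png",a)
E
```

```text
2034 [0.512  0.2368 0.0815] [ 0.8591  0.3802 -0.3426] yaw 23.873769891842798 tilt 20.038083038535866 0.0006174930253530085
slat x [ 0.0166 -0.0001  0.0631]
160 255 295 [0.0257 0.0219 0.1053] [ 0.0182 -0.0135  0.1075]
175 255 295 [0.0254 0.0222 0.0911] [ 0.0173 -0.0137  0.0939]
190 265 295 [0.0167 0.013  0.0799] [ 0.018  -0.014   0.0793]
205 265 294 [0.0177 0.0133 0.0646] [ 0.0165 -0.0133  0.0652]
220 265 294 [0.0171 0.0135 0.0495] [ 0.0164 -0.0136  0.0498]
235 266 294 [0.0162 0.0129 0.0338] [ 0.0173 -0.014   0.0331]
250 266 293 [0.0173 0.0133 0.016 ] [ 0.017  -0.0133  0.0162]
262 [(238, [0.0173, 0.0421, 0.0013]), (245, [0.0026, 0.033, 0.0116]), (255, [0.0201, 0.025, -0.0004]), (280, [0.0169, -0.0005, 0.0019]), (300, [0.0211, -0.021, -0.0011]), (312, [0.0033, -0.0312, 0.0111]), (318, [0.032, -0.0412, -0.0089])]
268 [(238, [0.0171, 0.0425, -0.0061]), (245, [-0.0067, 0.0322, 0.0112]), (255, [0.0096, 0.0243, -0.0005]), (280, [0.0095, -0.0005, -0.0002]), (300, [0.0095, -0.0204, -0.0004]), (312, [-0.0072, -0.0303, 0.0115]), (318, [-0.0058, -0.0362, 0.0105])]
274 [(238, [0.0185, 0.0433, -0.0149]), (245, [-0.0156, 0.0314, 0.0108]), (255, [-0.0005, 0.0237, -0.0003]), (280, [-0.0005, -0.0005, -0.0003]), (300, [0.0002, -0.0199, -0.0009]), (312, [-0.0164, -0.0295, 0.0114]), (318, [-0.0156, -0.0352, 0.0107])]
280 [(238, [0.0109, 0.0426, -0.017]), (245, [-0.0246, 0.0306, 0.0108]), (255, [-0.0249, 0.0217, 0.0112]), (280, [-0.0234, -0.0005, 0.0101]), (300, [-0.0245, -0.0182, 0.0109]), (312, [-0.024, -0.029, 0.0104]), (318, [-0.0259, -0.0341, 0.0117])]
285 [(238, [0.0043, 0.042, -0.0183]), (245, [-0.0273, 0.0306, 0.0072]), (255, [-0.0279, 0.0216, 0.0078]), (280, [-0.0272, -0.0005, 0.0074]), (300, [-0.0275, -0.0182, 0.0076]), (312, [-0.0262, -0.029, 0.0064]), (318, [-0.0269, -0.0343, 0.0068])]
```

View pics/w1c.png

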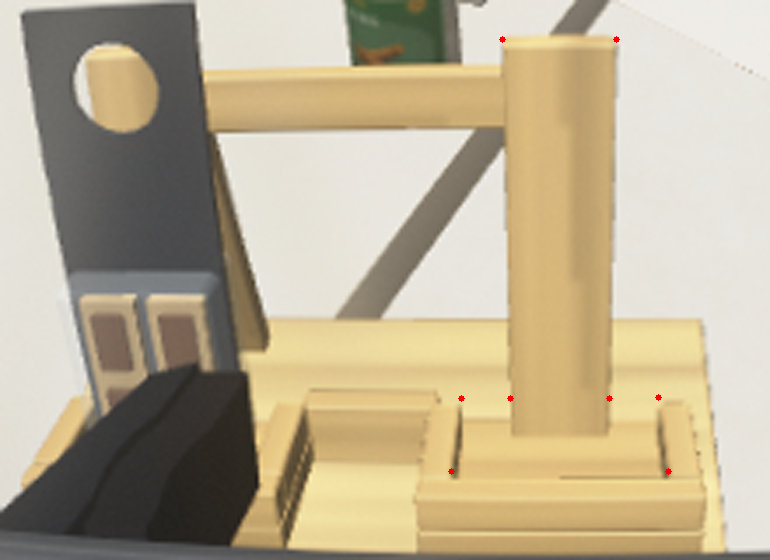

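```bash
sed -i 's/^yb=np.radians(23.5)/yb=np.radians(23.7)/; s/^BO=.*/BO=np.array([.478,.222,.028])+RB@[-.0008,-.0003,-.0005]/' geo.py
python3 - <<'E'
from see import *
p,r=tcp(RS,np.radians(10),-1,HC-.10*SX)
manip.reach(p,r);st()
im=shot("wrist","w2");shot("scene","s2")
for P in (HC,HC+[0,0,.106],HC+[0,0,.128],HC-[0,0,.05]): print(wproj(im,P))
E
```

```text
t 4.23 tcp [ 0.5274 -0.1989  0.1315] F [-0.57 -0.03 -0.44] gap 0.0881 q [-0.925  0.586  2.27   2.219  1.216 -1.341]
[281.17267028 193.11507853]
[281.34337353  39.21294431]
[281.34242192   6.37895397]
[281.03436513 252.25934549]
```

View pics/w2.png

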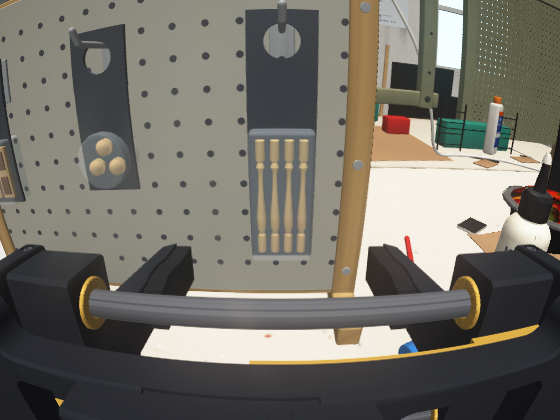

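View pics/s2.png

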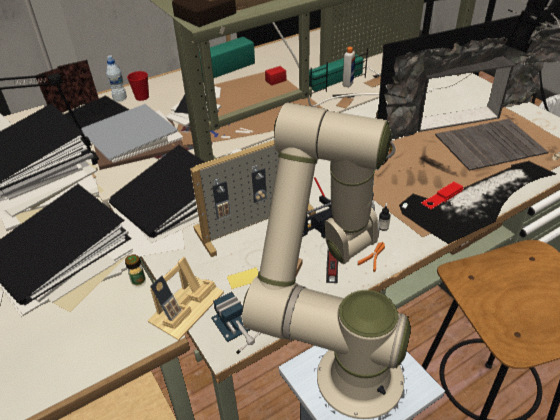

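```bash
python3 - <<'E'
from see import *
np.set_printoptions(precision=4,suppress=True)
im=dict(np.load("w2.npz"));X=wcloud(im);q=(X-SO)@RS
def med(v0,v1,u0,u1):
    a=q[v0:v1,u0:u1].reshape(-1,3);return np.nanmedian(a,0)
print("panel",med(150,230,200,235),med(60,100,160,230))
print("card tab",med(80,120,255,310)); a=q[70:125,252:314].reshape(-1,3);print("tab x slope vs y",np.polyfit(a[:,1],a[:,0],1),"vs z",np.polyfit(a[:,2],a[:,0],1))
print("blister front",med(150,240,262,302))
for v in (90,110,):
    k=[u for u in range(235,335) if q[v,u,0]>-.06 and q[v,u,0]<-.015];print(v,k[0],k[-1],q[v,k[0]],q[v,k[-1]])
for v in (160,200,240):
    k=[u for u in range(235,335) if q[v,u,0]>-.06 and q[v,u,0]<-.03];print(v,k[0],k[-1],q[v,k[0]],q[v,k[-1]])
# tab top & blister bottom
for u in (265,300):
    print(u,[ (v,q[v,u].round(4).tolist()) for v in (8,10,12,14,16,127,130,133,250,254,258,262)])
print("bottle",X[230,525],X[200,540]); k=X[...,1]<-.28
print("newel",med(60,70,85,120))
E
```

```text
panel [-0.0002 -0.0784  0.1272] [-0.0002 -0.0664  0.2151]
card tab [-0.0273 -0.1304  0.2011]
 ** On entry to DLASCL parameter number  4 had an illegal value
 ** On entry to DLASCL parameter number  4 had an illegal value
 ** On entry to DLASCL parameter number  4 had an illegal value
 ** On entry to DLASCL parameter number  4 had an illegal value
 ** On entry to DLASCL parameter number  5 had an illegal value
 ** On entry to DLASCL parameter number  4 had an illegal valueTraceback (most recent call last):
  File "<stdin>", line 7, in <module>
    c, resids, rank, s = lstsq(lhs, rhs, rcond)
                         ~~~~~^^^^^^^^^^^^^^^^^
    x, resids, rank, s = _umath_linalg.lstsq(a, b, rcond,
                         ~~~~~~~~~~~~~~~~~~~^^^^^^^^^^^^^
                                             signature=signature)
                                             ^^^^^^^^^^^^^^^^^^^^
    raise LinAlgError("SVD did not converge in Linear Least Squares")
numpy.linalg.LinAlgError: SVD did not converge in Linear Least Squares
```

```bash
python3 - <<'E'
from see import *
np.set_printoptions(precision=4,suppress=True)
im=dict(np.load("w2.npz"));X=wcloud(im);q=(X-SO)@RS
def med(v0,v1,u0,u1):
    a=q[v0:v1,u0:u1].reshape(-1,3);return np.nanmedian(a,0)
a=q[70:125,252:314].reshape(-1,3);a=a[~np.isnan(a[:,0])];print(len(a),"tab slope vs y",np.polyfit(a[:,1],a[:,0],1),"vs z",np.polyfit(a[:,2],a[:,0],1))
print("blister front",med(150,240,262,302))
for v in (90,110,):
    k=[u for u in range(235,335) if q[v,u,0]>-.06 and q[v,u,0]<-.015];print(v,k[0],k[-1],q[v,k[0]],q[v,k[-1]])
for v in (160,200,240):
    k=[u for u in range(235,335) if q[v,u,0]>-.06 and q[v,u,0]<-.03];print(v,k[0],k[-1],q[v,k[0]],q[v,k[-1]])
for u in (255,311):
    print(u,[ (v,q[v,u].round(4).tolist()) for v in (8,10,12,14,16,125,129,133,250,254,258,262)])
print("bottle",X[230,525],X[200,540])
print("newel",med(140,165,85,95))
E
```

```text
3398 tab slope vs y [ 0.0028 -0.0269] vs z [-0.001  -0.0271]
blister front [-0.0393 -0.1304  0.1391]
90 247 317 [-0.0279 -0.108   0.2074] [-0.0277 -0.1529  0.2075]
110 247 316 [-0.026  -0.1075  0.1939] [-0.0271 -0.1527  0.1941]
160 248 314 [-0.037  -0.1083  0.1625] [-0.0375 -0.1513  0.1627]
200 250 313 [-0.0366 -0.1086  0.1338] [-0.0371 -0.1517  0.1341]
240 252 311 [-0.039  -0.109   0.1034] [-0.0385 -0.1516  0.1031]
255 [(8, [0.0006, -0.1115, 0.2664]), (10, [-0.0267, -0.1135, 0.2602]), (12, [-0.0287, -0.1137, 0.2585]), (14, [-0.0281, -0.1136, 0.2572]), (16, [-0.0269, -0.1135, 0.2561]), (125, [-0.0266, -0.1126, 0.1838]), (129, [-0.0291, -0.1128, 0.1815]), (133, [-0.038, -0.1134, 0.1807]), (250, [-0.0391, -0.1109, 0.0949]), (254, [-0.0387, -0.1107, 0.0911]), (258, [-0.0382, -0.1105, 0.0872]), (262, [-0.0001, -0.1068, 0.0571])]
311 [(8, [0.0002, -0.151, 0.2665]), (10, [-0.0266, -0.1486, 0.2603]), (12, [-0.0258, -0.1487, 0.2591]), (14, [-0.0258, -0.1487, 0.2578]), (16, [-0.0272, -0.1485, 0.2562]), (125, [-0.0283, -0.1495, 0.1841]), (129, [-0.0289, -0.1495, 0.1816]), (133, [-0.0389, -0.1486, 0.181]), (250, [-0.0368, -0.1522, 0.0934]), (254, [-0.0003, -0.1566, 0.0659]), (258, [-0.0005, -0.1567, 0.0617]), (262, [-0.0005, -0.157, 0.0574])]
bottle [ 0.5975 -0.4398  0.0979] [ 0.599  -0.4509  0.1287]
newel [-0.0387  0.0074  0.1731]
```

```bash
python3 - <<'E'
from see import *
np.set_printoptions(precision=4,suppress=True)
G=HC-.0015*SX
p,r=tcp(RS,np.radians(10),-1,G)
manip.movel(p,r,v=.09);st()
manip.gripper_to(0.040,force=25);st()
im=shot("wrist","w3")
print(wproj(im,HC+[0,0,.106]))
E
```

```text
t 5.58 tcp [ 0.6252 -0.2062  0.1311] F [-0.47  0.1   0.38] gap 0.088 q [-0.739  0.66   2.022  2.355  1.051 -1.246]
t 6.3 tcp [ 0.6255 -0.2061  0.1313] F [-0.2  -0.84 -0.18] gap 0.0447 q [-0.738  0.661  2.022  2.355  1.051 -1.246]
[279.847   17.0273]
```

View pics/w3.png

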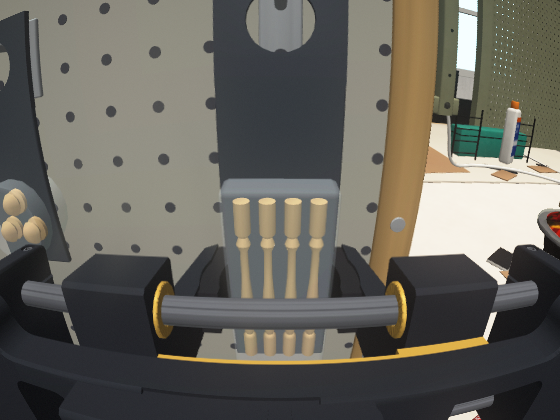

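```bash
python3 - <<'E'
from see import *
s=st()
manip.movel(s["tcp_pos"]+[0,0,.0142],v=.04);st()
im=shot("wrist","w4")
X=wcloud(im);q=(X-SO)@RS
a=q[70:150,230:330].reshape(-1,3);a=a[~np.isnan(a[:,0])];print("tab",np.median(a,0),"slope z",np.polyfit(a[:,2],a[:,0],1),"y",np.polyfit(a[:,1],a[:,0],1))
for u in (240,325): print([(v,q[v,u].round(4).tolist()) for v in range(170,190,3)])
E
```

```text
t 6.35 tcp [ 0.6255 -0.2061  0.1313] F [ 0.8  -0.56  0.9 ] gap 0.0451 q [-0.738  0.661  2.022  2.355  1.051 -1.246]
t 6.86 tcp [ 0.6255 -0.2061  0.1457] F [-0.05 -0.3   0.06] gap 0.0454 q [-0.738  0.625  2.024  2.341  1.027 -1.219]
tab [-0.02730104 -0.12964605  0.22215585] slope z [-0.00191855 -0.02687178] y [ 0.00213583 -0.02702054]
[(170, [-0.0278, -0.1152, 0.1998]), (173, [-0.0279, -0.1152, 0.1986]), (176, [-0.0267, -0.115, 0.197]), (179, [-0.0283, -0.1151, 0.1964]), (182, [-0.0322, -0.1156, 0.1967]), (185, [-0.0347, -0.1158, 0.1964]), (188, [-0.0371, -0.1161, 0.1963])]
[(170, [-0.0269, -0.1468, 0.1995]), (173, [-0.0266, -0.1469, 0.1982]), (176, [-0.0274, -0.1469, 0.1973]), (179, [-0.0287, -0.1467, 0.1966]), (182, [-0.0315, -0.1464, 0.1964]), (185, [-0.0335, -0.1461, 0.196]), (188, [-0.0364, -0.1458, 0.196])]
```

View pics/w4.png

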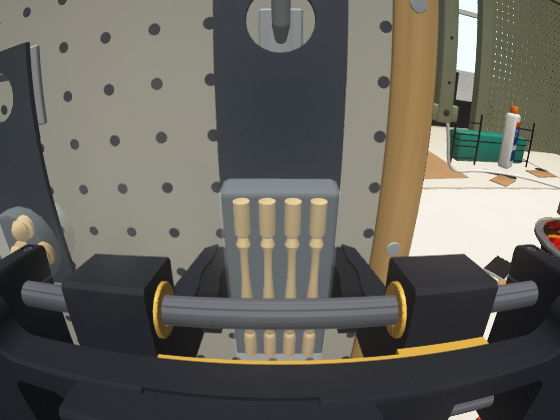

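```bash
python3 - <<'E'
from see import *
from h import cloud
np.set_printoptions(precision=4,suppress=True)
s=st()
manip.movel(s["tcp_pos"]-.095*SX,v=.09);st()
sc=shot("scene","s5");tp=shot("top","t5");w=shot("wrist","w5")
for nm,d in (("S",sc),("T",tp)):
    P=cloud(d).reshape(-1,3)
    k=(P[:,0]>.34)&(P[:,0]<.455)&(P[:,1]>.10)&(P[:,1]<.24)&(P[:,2]>.015)&(P[:,2]<.2)
    V=P[k]; print(nm,len(V),V.min(0),V.max(0),np.percentile(V[:,2],[50,90,99]))
    R=tool(RB,np.radians(10),-1);o,_=tcp(RB,np.radians(10),-1,BO+RB@[.0015,0,.05])
    q=(V-o)@R-[0,0,-.0187]   # grasp frame: z fwd, x up, y jaw
    b=q[q[:,2]<-.03]
    print("in grasp frame: x max",b[:,0].max(), "pts above -.055:",b[b[:,0]>-.055][:8], (b[:,0]>-.0375).sum())
    P=cloud(d).reshape(-1,3);k=(P[:,0]>.2)&(P[:,0]<.62)&(P[:,1]>.0)&(P[:,1]<.42)&(P[:,2]>.01)&(P[:,2]<.2)
    q=(P[k]-o)@R-[0,0,-.0187];b=q[(q[:,2]<-.045)&(q[:,2]>-.3)&(np.abs(q[:,1])<.1)&(q[:,0]>-.05)&(q[:,0]<.08)];print("obstacles in body box",len(b),b[:5])
E
```

```text
t 6.91 tcp [ 0.6255 -0.2061  0.1455] F [-0.98 -0.15 -0.05] gap 0.0447 q [-0.738  0.625  2.024  2.341  1.027 -1.219]
t 8.12 tcp [ 0.531  -0.2     0.1456] F [-0.29  0.1  -0.91] gap 0.0447 q [-0.918  0.544  2.263  2.212  1.185 -1.3  ]
S 371 [0.3403 0.161  0.0151] [0.4547 0.2395 0.0906] [0.0806 0.0868 0.0899]
in grasp frame: x max -0.04391134586090861 pts above -.055: [[-0.0523  0.0031 -0.1202]
 [-0.0535 -0.0002 -0.1136]
 [-0.0544  0.001  -0.1162]
 [-0.0535 -0.0047 -0.1091]
 [-0.0529 -0.0051 -0.1144]
 [-0.0539 -0.0038 -0.1168]
 [-0.0549 -0.0025 -0.1193]
 [-0.0532 -0.0096 -0.1052]] 0
obstacles in body box 22 [[-0.0478 -0.0242 -0.1059]
 [-0.0478 -0.0288 -0.1014]
 [-0.0461 -0.0302 -0.1087]
 [-0.0469 -0.0291 -0.1114]
 [-0.0439 -0.0373 -0.104 ]]
T 303 [0.3414 0.1563 0.015 ] [0.4548 0.2386 0.0952] [0.0794 0.0873 0.0923]
in grasp frame: x max -0.0407433457535276 pts above -.055: [[-0.0441 -0.0413 -0.0975]
 [-0.0441 -0.0382 -0.0991]
 [-0.0451 -0.0353 -0.0999]
 [-0.0521 -0.0337 -0.0965]
 [-0.0498 -0.0301 -0.0998]
 [-0.0407 -0.0251 -0.1077]
 [-0.0484 -0.0236 -0.1039]
 [-0.051  -0.021  -0.1036]] 0
obstacles in body box 23 [[-0.0441 -0.0413 -0.0975]
 [-0.0441 -0.0382 -0.0991]
 [-0.0451 -0.0353 -0.0999]
 [-0.0498 -0.0301 -0.0998]
 [-0.0407 -0.0251 -0.1077]]
```

View pics/w5.png

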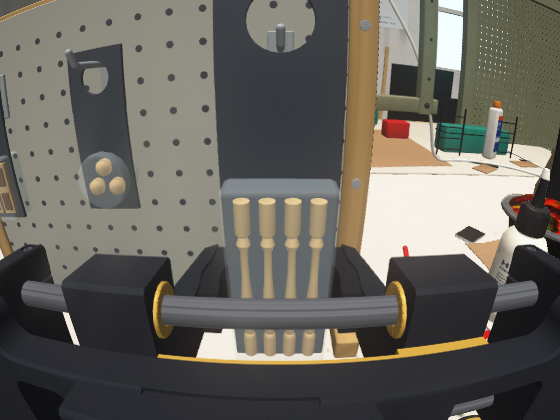

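View pics/t5.png

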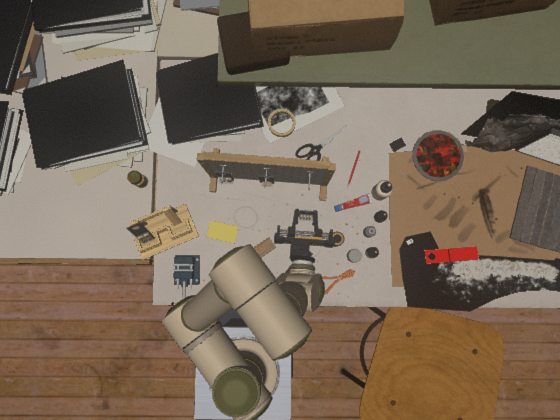

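```bash
python3 - <<'E'
from see import *
from h import cloud
import glob
np.set_printoptions(precision=4,suppress=True)
for g in (("scene0","s5","s2"),("top0","t5")):
    D=[dict(np.load(n+".npz")) for n in g]
    d=D[0];z=np.median([x["z_map"] for x in D],0);d["z_map"]=cv2.medianBlur(z.astype(np.float32),3)
    P=cloud(d).reshape(-1,3);k=(P[:,0]>.33)&(P[:,0]<.46)&(P[:,1]>.13)&(P[:,1]<.25)&(P[:,2]>.012)&(P[:,2]<.2);V=P[k]
    print(g,V[V[:,2]>.06].min(0),V[V[:,2]>.06].max(0),np.percentile(V[:,2],[50,95,99,100]))
    for da in (0,1,2,2.5):
        a=np.radians(da);Rr=RB@Ro.from_euler("y",da,degrees=True).as_matrix()
        foot=BO+RB@[.002-.0008*da,0,np.sin(a)*.0135]
        R=tool(Rr,np.radians(10),-1);o=foot+Rr@[-.0015*np.cos(a),0,.05]
        q=(V-o)@R; q=q[(q[:,2]<-.03)&(np.abs(q[:,1])<.1)]
        i=np.argsort(-q[:,0])[:4];far=q[q[:,2]<-.14]
        print(da,"topback x",((foot+Rr@[.0135,0,.1]-BO)@RB)[0],"frontfoot",((foot+Rr@[-.0135,0,0]-BO)@RB)[[0,2]],"max",q[i].tolist()[0],np.percentile(q[:,0],99),"far",far[:,0].max() if len(far) else None)
E
```

```text
('scene0', 's5', 's2') [0.3302 0.1581 0.0602] [0.3823 0.2262 0.0876] [0.0794 0.0859 0.0867 0.0876]
0 topback x 0.015500000000000052 frontfoot [-0.0115  0.    ] max [-0.04599250553536718, -0.034958440700691915, -0.09892998330912726] -0.04744397018385046 far -0.0683887427609826
1 topback x 0.016443184528339587 frontfoot [-0.0123  0.0005] max [-0.04797550782499531, -0.03495844070069191, -0.09813547313680167] -0.049526583078252404 far -0.0711409116519271
2 topback x 0.01738172583500793 frontfoot [-0.0131  0.0009] max [-0.04992984521699729, -0.03495844070069192, -0.09730569550591486] -0.05152057798819507 far -0.07385735923883145
2.5 topback x 0.017849089727888623 frontfoot [-0.0135  0.0012] max [-0.05089604261342568, -0.034958440700691915, -0.09687782412450405] -0.05250072399973512 far -0.07520189294873349
('top0', 't5') [0.3318 0.1637 0.065 ] [0.3807 0.2275 0.0868] [0.0805 0.0853 0.0865 0.0868]
0 topback x 0.015500000000000052 frontfoot [-0.0115  0.    ] max [-0.04336847646184426, -0.03809998255270696, -0.09852306911973976] -0.045643515948391965 far -0.07073619806276596
1 topback x 0.016443184528339587 frontfoot [-0.0123  0.0005] max [-0.045344776771991765, -0.03809998255270695, -0.09777441654431052] -0.04769035897779483 far -0.07431345323919858
2 topback x 0.01738172583500793 frontfoot [-0.0131  0.0009] max [-0.04729321353067632, -0.03809998255270696, -0.09699060649165575] -0.049708623968672705 far -0.07722507098734761
2.5 topback x 0.017849089727888623 frontfoot [-0.0135  0.0012] max [-0.04825676168649217, -0.038099982552706954, -0.09658575576787597] -0.05070681165227152 far -0.07857046446641817
```

```bash
cat >> geo.py <<'E'
RR=RB@Ro.from_euler("y",1,degrees=True).as_matrix()
def place(x,zf):
    "tcp pose for pack foot mid at bay (x,0,zf); pack reclined 1 deg more; grasp pt 1.5 mm ahead of pack plane"
    P=BO+RB@[x,0,zf]+RR@[-.0015,0,.05]
    return tcp(RR,np.radians(10),-1,P)
E
python3 - <<'E'
from see import *
p,r=place(-.03,.065);print(manip.solve_ik(p,r))
manip.movel(p,r,v=.2);st()
shot("scene","s6");shot("wrist","w6");shot("top","t6")
a=cv2.imread("pics/s6.png")[170:350,130:330];b=cv2.imread("pics/t6.png")[190:300,110:230]
cv2.imwrite("pics/c6.png",np.hstack([cv2.resize(a,(440,396),interpolation=2),cv2.resize(b,(360,396),interpolation=2)]))
E
```

```text
[ 0.09672203  0.31390605  2.25034915  2.55435907  0.50308562 -1.21024125]
t 10.58 tcp [0.5016 0.2316 0.1366] F [ 0.01 -0.39 -0.29] gap 0.045 q [ 0.096  0.314  2.251  2.554  0.503 -1.21 ]
```

View pics/c6.png

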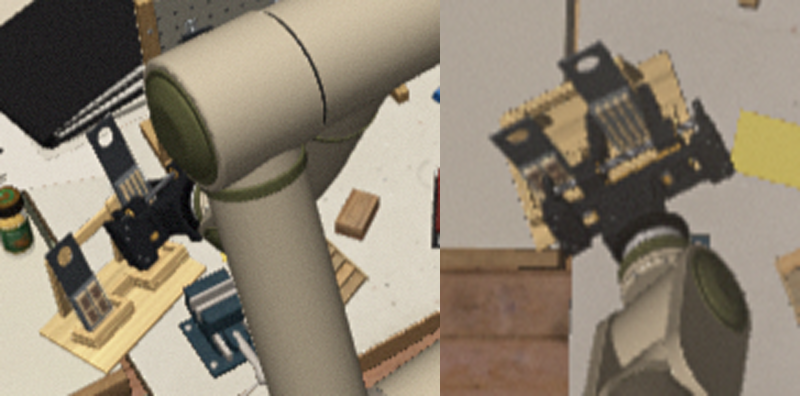

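View pics/w6.png

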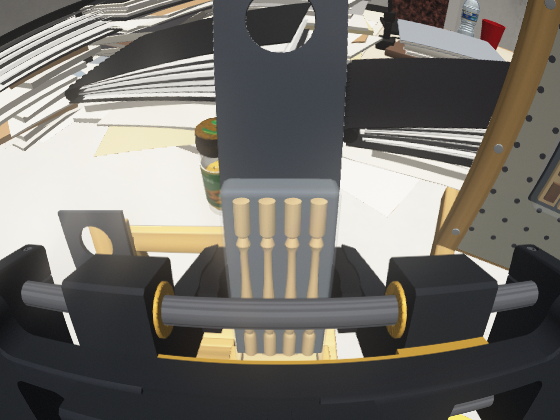

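```bash
python3 - <<'E'
from see import *
X=.0012
manip.movel(*place(X,.035),v=.08);st()
manip.movel(*place(X,.006),v=.05);st()
b=np.mean([manip.read_state()["force"] for _ in range(3)],0)
F=[]
for zf in np.arange(.005,-.0035,-.0008):
    manip.movel(*place(X,zf),v=.02)
    f=[]
    for _ in range(3):
        manip.hold(.02);f.append(manip.read_state()["force"])
    f=np.mean(f,0)-b;print(round(zf,4),f.round(2))
    if f@RB[:,2]>2.5: break
st();shot("wrist","w7");shot("scene","s7");shot("top","t7")
a=cv2.imread("pics/s7.png")[200:350,130:280];b=cv2.imread("pics/t7.png")[190:300,110:230]
cv2.imwrite("pics/c7.png",np.hstack([cv2.resize(a,(400,396),interpolation=2),cv2.resize(b,(400,396),interpolation=2)]))
E
```

```text
t 11.43 tcp [0.519  0.2397 0.098 ] F [-0.06  1.29 -0.49] gap 0.0453 q [ 0.114  0.451  2.211  2.665  0.583 -1.321]
t 12.16 tcp [0.5101 0.2357 0.0706] F [ 0.63 -0.38 -0.6 ] gap 0.045 q [ 0.105  0.521  2.241  2.712  0.675 -1.39 ]
0.005 [-0.59  0.69  0.34]
0.0042 [-0.63  0.6   0.58]
0.0034 [-0.96  0.46  0.15]
0.0026 [-0.14  0.43  0.14]
0.0018 [-0.68  0.44  0.03]
0.001 [-0.16  1.3   2.56]
t 13.96 tcp [0.5087 0.2351 0.0663] F [-0.42  1.11  1.2 ] gap 0.0454 q [ 0.104  0.534  2.245  2.719  0.691 -1.4  ]
```

View pics/w7.png

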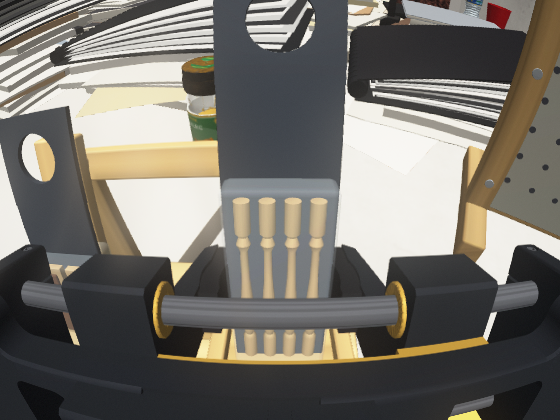

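View pics/c7.png

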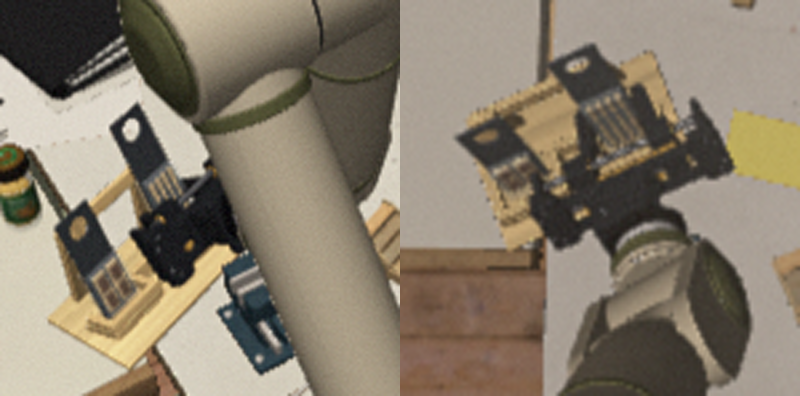

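```bash
python3 - <<'E'
from see import *
manip.movel(*place(.0018,.0004),v=.02);st()
manip.gripper_to(.050,force=10);manip.hold(.2);st()
manip.gripper_to(.066);manip.hold(.2);st()
im=shot("wrist","w8");X=wcloud(im);q=(X-BO)@RB
a=q[70:170,225:335].reshape(-1,3);a=a[~np.isnan(a[:,0])];a=a[np.abs(a[:,1])<.03]
print("tab",np.median(a,0),"tilt",np.degrees(np.polyfit(a[:,2],a[:,0],1)[0]),"yaw",np.degrees(np.polyfit(a[:,1],a[:,0],1)[0]))
E
```

```text
t 14.36 tcp [0.5091 0.2353 0.066 ] F [-3.65 -1.11  9.87] gap 0.0448 q [ 0.104  0.536  2.245  2.72   0.694 -1.402]
t 14.85 tcp [0.5087 0.2352 0.065 ] F [0.56 0.12 0.28] gap 0.0504 q [ 0.104  0.537  2.245  2.72   0.692 -1.402]
t 15.48 tcp [0.5088 0.2352 0.0652] F [-0.52  0.05  0.24] gap 0.0659 q [ 0.104  0.537  2.245  2.72   0.692 -1.402]
tab [0.00279251 0.0006046  0.11989598] tilt 0.9338036686118013 yaw 0.11275473850560705
```

View pics/w8.png

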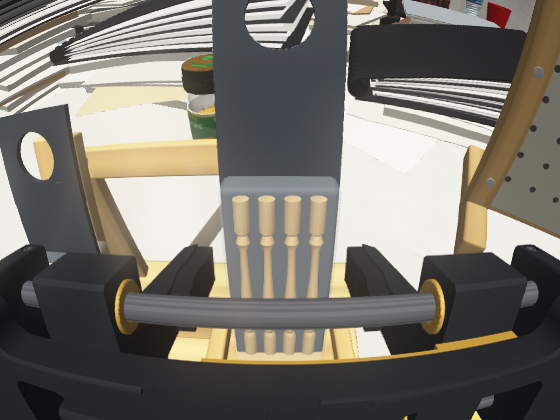

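```bash
python3 - <<'E'
from see import *
s=manip.read_state();z=Ro.from_rotvec(s["eef_rot"]).as_matrix()[:,2]
try: manip.movel(s["tcp_pos"]-.11*z,v=.08)
except manip.MotionError as e:
    print(e); manip.movel(s["tcp_pos"]-.075*z,v=.08)
st();manip.hold(.5)
im=shot("wrist","w9");sc=shot("scene","s9");shot("top","t9")
X=wcloud(im);q=(X-BO)@RB
m=(np.abs(q[...,1])<.02)&(q[...,2]>.06)&(q[...,2]<.185)&(np.abs(q[...,0])<.03)
a=q[m];t=a[a[:,2]>.105];print(len(t),"tab x",np.median(t[:,0]),"tilt",np.degrees(np.polyfit(t[:,2],t[:,0],1)[0]),"zmax",np.percentile(a[:,2],[99,100]))
m=(np.abs(q[...,1])<.035)&(q[...,2]>.105)&(q[...,2]<.14)&(np.abs(q[...,0])<.02);print("y edges",np.percentile(q[m][:,1],[1,50,99]))
a=cv2.imread("pics/s9.png")[140:350,130:320];b=cv2.imread("pics/t9.png")[140:300,110:345]
cv2.imwrite("pics/c9.png",np.hstack([cv2.resize(a,(360,398),interpolation=2),cv2.resize(b,(440,398),interpolation=2)]))
E
```

```text
t 17.06 tcp [0.4226 0.1973 0.1217] F [-0.78 -0.18  0.11] gap 0.0659 q [-0.019  0.231  2.494  2.52   0.666 -1.292]
5226 tab x 0.003092695647436453 tilt 0.9779941501561342 zmax [0.17670692 0.17754707]
y edges [-0.02189174  0.000798    0.02309965]
```

View pics/w9.png

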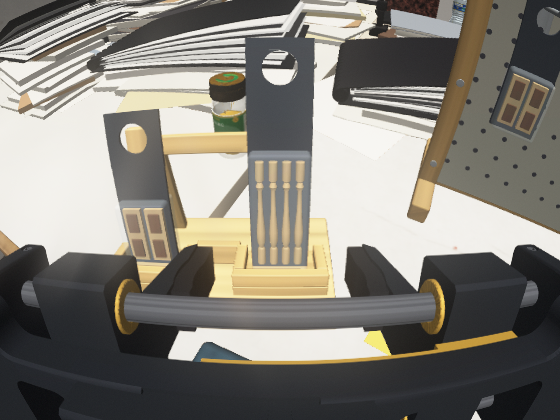

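View pics/c9.png

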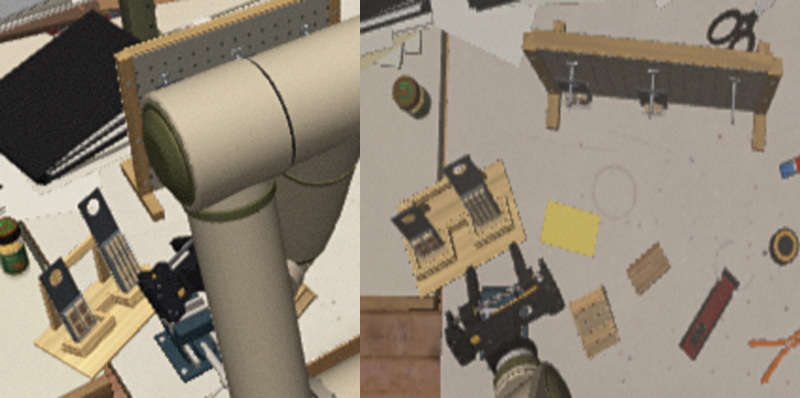

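```bash
python3 - <<'E'
from see import *
s=manip.read_state()
try: manip.movel(s["tcp_pos"]+[-.0,0,.04],v=.08)
except manip.MotionError as e: print(e)
s=st();im=shot("wrist","w10");X=wcloud(im);q=(X-BO)@RB
m=(np.abs(q[...,1])<.02)&(q[...,2]>.105)&(q[...,2]<.185)&(np.abs(q[...,0])<.03);t=q[m]
print(len(t),np.median(t[:,0]),np.percentile(t[:,2],99.5))
manip.job_done();st()
E
```

```text
t 18.36 tcp [0.4223 0.1972 0.1616] F [-1.39 -0.47 -0.42] gap 0.0657 q [-0.02   0.074  2.465  2.342  0.525 -1.077]
4251 0.0031396193325643113 0.1771435894882662
the job is handed in; nothing more can be done
the job is handed in; nothing more can be done
```

The baluster pack is off its hook and standing hang tab up in the empty bay of the kit rack. I handed the job in at about 18 s.

**Lift:** I gripped the blister from the front and raised the pack 14.4 mm. I then drew it straight out, and the hole cleared the hook's tip with no force felt at the wrist.

**Placing:** I lowered the pack in 0.8 mm steps until its foot met the ledge, at about 2.5 N. A last small press took that to about 10 N before I opened the fingers and backed away.

**Last checks:**
- **Standing on the ledge:** the pack's upper edge measured 177 mm above the ledge, against 178 mm for the pack itself.
- **Leaning on the slat:** the tab leans back about 1° more than the slat. I chose that to clear the blue vise in front of the rack. The measured lean puts the blister's upper back edge on the slat.
- **Position in the bay:** it sits within 1 mm of the middle and did not move between my last two looks.
- **Other packs:** the two on the stand and the one already in the rack looked undisturbed in the pictures. The red look-alike was never approached.
- **Robot:** the force reading was back to its noise level, about 1.5 N, with the gripper clear of everything.

No check failed or disagreed. The tightest spot was the gripper's body passing about 8 mm, by calculation, above the vise. No contact showed in the forces.

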